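# Nest the parts pots in their carrier and slide the keeper over them

### The job

Put the steel parts pots away: nest the two loose tapered pots one after the other into the one standing in the grey carrier, so that the three make a single upright stack, each fully down inside the one below, lowering them in rather than dropping them. Then slide the carrier's keeper fully home so that its arm lies over the stack, and let go. Leave the other things on the bench where they are.

Things in the scene. Friction and masses are not known exactly. Their poses are not given: they have to be found in the camera images.
- pot_a_center (a point): Pot standing in the carrier's seat. All three pots alike: plain steel, round, 96 mm tall; foot 38 mm across, widening to 57 mm at 70 mm up, then a straight collar 64 mm across from 73 mm up to the rim; wall 2.5 mm. Raised inner floor 40 mm above the foot: a pot fully nested stands 40 mm above the one below. The point is on the axis, 48 mm above the foot; z up the axis.
- pot_b_center (a point): First loose pot, upright on the bench, same as pot_a (96 mm tall, collar 64 mm across, about 0.18 kg). Nested, it has about 3 mm of side play and its whole collar stays clear above the lower pot's rim. The point is on its axis 48 mm above its foot.
- pot_c_center (a point): Second loose pot, upright on the bench, same as pot_a (96 mm tall, collar 64 mm across); the point is on its axis 48 mm above its foot. The two loose pots may be stacked in either order.
- seat (a point): Centre of the seat of the fixed carrier, on top of its grey base plate, 12 mm above the bench; axes the carrier's (z up, y towards the keeper's open end). Plate 110 mm in x, in y from 65 mm on the -y side to 275 mm on the +y side; four 10 mm high blocks locate pot_a's foot. Finished stack's rim is 176 mm above this point, the keeper arm's underside 187 mm: a pot not fully down blocks it.
- keeper_grip (a point): Point in the black square post to hold the keeper by: 22 x 22 mm, 46 mm tall (195 to 241 mm above the carrier's plate; sides along the carrier's axes); the point is on its axis 221 mm above the plate. It stands on the keeper's column; from there the arm, 26 mm wide, 8 mm thick, top 195 mm above the plate, reaches 74 mm towards the seat (carrier -y). Axes the carrier's.
- keeper (a joint): Slide of the keeper along the carrier's -y, in m: 0 = fully open (post 200 mm from the seat's axis), 0.14 = fully home at its stop, arm over the stack (post 60 mm from the seat's axis). Stays where left; takes about 3 N to move.
- tin_center (a point): Bystander: dark steel cup, 68 mm across the rim, 62 mm tall, lower and without a collar; point at mid-height on its axis.
- mug_center (a point): Bystander: white ceramic mug, 82 mm across, 95 mm tall, handle at its +y; point at mid-height on its axis.
- carton_center (a point): Bystander: cardboard carton 70 x 55 x 50 mm; point at its centre.
- block_center (a point): Bystander: wooden drilled block 60 x 150 x 50 mm; point at its centre.
- driver_grip (a point): Bystander: screwdriver with a dark wooden handle lying on the bench, about 200 mm long; point at its handle's middle.
Mind the look-alikes: they are no part of the job. Leave any yellow look-alike of the part that bears pot_b_center alone. What is shaped like the part that bears pot_c_center but purple is not meant.

How it is judged:
By the outcome, as a careful person would: the job done as asked, in the order asked, and still so for the second after the job is handed in, with the robot touching nothing.
It also fails if it takes over 72 s, if anything falls off the work surface, if the arm or the gripper's body presses on something with over 40 N, if the wrist force passes 120 N, or if a joint passes its speed limit or range.

### The arm

A 6-joint arm with a two-finger parallel gripper is mounted at the origin on the work surface. World frame = base frame: x ahead of the robot, y to its left, z up, the work surface at z = 0. Lengths are in mm, angles in rad, forces in N, time in s.
With the tool pointing down it reaches from about 325 to 900 mm from the base axis. Payload 6.1 kg.
Tool frame: the origin (TCP) lies midway between the tips of the shut fingers; the grasp point (between the pads) lies 19 mm behind it; z points along the fingers, y is the direction in which the jaws open and shut (so a half turn about z gives the same grasp; the last joint's range is limited). The gripper opens to 87 mm and grips with 3 to 60 N. Pads are 19 mm wide; open, the fingers measure 117 mm over their backs; the gripper's body (75 mm by 190 mm) begins 51 mm behind the grasp point.
Start: joints at [1.015, 0.22, 1.526, -0, 1.395, -0.126], TCP at [260.428, 568.149, 222.538] pointing down, gripper open.
Joint ranges: [-2.98, 2.98], [-0.91, 2.08], [0.09, 2.57], [-1.24, 4.39], [0.2, 2.65], [-2.68, 2.68]. Speed limits (rad/s): [2.57, 2.57, 3.01, 3.14, 3.14, 3.14].

### API

Orientations are given as a unit quaternion [w, x, y, z].
In Python, from station import get_obs, grab_frame, job_done gives the robot as it stands. The module is installed in compiled form; this text tells all that it offers.
- The arm moves only by the tool step_arm, never from a script. Its argument "commands" is text: rows parted by semicolons, each of 6 numbers parted by spaces: the shift along the tool's x, y, z in mm, then the turn, a rotation vector about the tool's x, y, z in degrees. A call has 1 to 20 rows; each row is the pose to reach, as a shift and turn from the pose measured when the call began, along the tool's axes at that moment; what a row does not reach only later rows make up. A row lasts 1/12 s, in which the tool goes at most 41.7 mm and 7.16 degrees, less where a joint would pass 70% of its speed; a pose out of reach is approached as far as the arm can. A call with a gripper value outside its range is refused whole. "claw" is the closure, from 0 (fully open) to 1 (shut), set as the call begins (left out, the last holds). The fingers move at their own pace and stop on an object; the grip force is fixed at half the most. Time passes only in rows, so rows that repeat a pose let the fingers close. It gives the time, the measured TCP pose, the force and the opening at its end, in the units of the state.
- get_obs(): the state, without advancing time (a new reading comes with each control period).
- grab_frame(name): name is "scene" or "top"; returns a dict with "pixels" (400x640x3 uint8, red, green, blue), "intrinsics" (3x3 intrinsics, pixels), "pose" (4x4, takes a point from camera to world coordinates). Camera axes: x right, y up, looking along -z (the intrinsics and any distortion apply to the point x, -y, -z); pixel columns grow to the right and rows downward; lengths in mm; the calibration is good to about 2 mm. A picture is of the moment at which its call begins. There is no depth.
- job_done(): hands the job in, once; it reports no verdict.
The state is a dict: "t": time; "qpos": joint angles; "joint_velocities": joint speeds; "effort": joint torques, N m; "eef_pos": TCP position; "ee_rot": TCP orientation; "contact_force": force on the tool from outside, world axes, zero at the start; "wrist_torque": the same for the moment, N m; "grip_width": finger opening in mm.
Only numpy, scipy, OpenCV 4.12 (cv2) and the standard library are available. Lean on these libraries where they do the work, as an engineer would, in place of code of your own. Each camera call takes 0.05 s, during which the arm holds its last target.

## Working session

There is one attempt and no reset: what is moved stays moved. The work goes in short steps, Python scripts to look and compute and a tool call to move; the robot and the scene stay as the last step left them, time stands still between calls to the robot, and variables do not carry over. Pictures are saved under pics/ and viewed, and the job is handed in when it is done.

Besides the shell and the picture viewer there is one more tool, called after ">>>" as name(argument=value, ...), one argument or row to a line, values as JSON. step_arm: Moves the arm, as the interface text tells. Its arguments: {"type":"object","properties":{"commands":{"type":"string"},"claw":{"type":"number"}},"required":["commands"]}

```bash
mkdir -p pics; python3 - <<'E'
from station import *
import cv2,numpy as np,pickle
o=get_obs();print({k:np.round(v,3) for k,v in o.items()})
for n in("scene","top"):
    f=grab_frame(n);cv2.imwrite(f"pics/{n}0.png",f["pixels"][:,:,::-1]);pickle.dump(f,open(n+"0.pkl","wb"));print(f["intrinsics"],np.round(f["pose"],3),[k for k in f])
E
```

```text
{'t': np.float64(0.0), 'qpos': array([ 1.015,  0.221,  1.528, -0.   ,  1.395, -0.126]), 'joint_velocities': array([ 0.001,  0.001,  0.   ,  0.002, -0.001, -0.001]), 'effort': array([-1.0000e-03, -4.9463e+01, -3.8737e+01,  7.0000e-02,  5.7000e-02,
       -0.0000e+00]), 'eef_pos': array([260.102, 567.596, 221.411]), 'ee_rot': array([-0.   ,  0.213,  0.977, -0.001]), 'contact_force': array([ 0.4  , -0.937,  0.085]), 'wrist_torque': array([ 0.056, -0.002,  0.015]), 'grip_width': np.float64(86.766)}
[[414.36931662   0.         322.90447362]
 [  0.         414.36931662 199.14389276]
 [  0.           0.           1.        ]] [[-4.510000e-01 -4.990000e-01  7.400000e-01  1.296846e+03]
 [ 8.920000e-01 -2.350000e-01  3.860000e-01  3.172920e+02]
 [-1.800000e-02  8.340000e-01  5.510000e-01  6.819310e+02]
 [ 0.000000e+00  0.000000e+00  0.000000e+00  1.000000e+00]] ['pixels', 'intrinsics', 'pose']
[[518.64758373   0.         308.8716487 ]
 [  0.         518.64758373 193.75366858]
 [  0.           0.           1.        ]] [[ 1.200000e-02  9.910000e-01 -1.320000e-01  4.025800e+02]
 [-1.000000e+00  1.300000e-02  2.000000e-03 -4.725600e+01]
 [ 4.000000e-03  1.320000e-01  9.910000e-01  1.482369e+03]
 [ 0.000000e+00  0.000000e+00  0.000000e+00  1.000000e+00]] ['pixels', 'intrinsics', 'pose']
```

View pics/scene0.png

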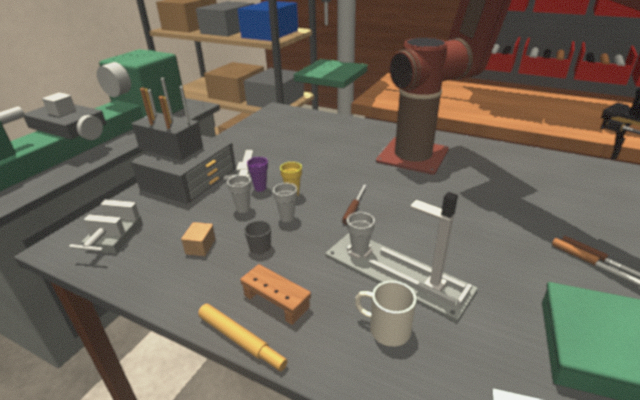

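View pics/top0.png

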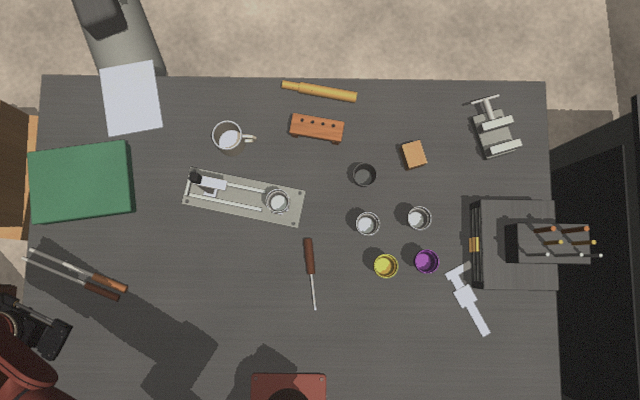

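The scene shows:
- Plain steel pots stand at top (367,223) and (419,217), which are scene (285,203) and (240,194). A third is in the carrier at top (277,202).
- Look-alikes are yellow (385,265), purple (426,262), the dark tin (364,175) and the mug (227,137).

I choose the two plain steel collared pots and check them in a close crop.

```bash
python3 - <<'E'
import cv2,numpy as np
a=cv2.imread("pics/top0.png");b=cv2.imread("pics/scene0.png")
c1=cv2.resize(a[150:290,330:460],None,fx=4,fy=4,interpolation=cv2.INTER_CUBIC)[:,:390]
c1=cv2.resize(a[150:290,335:450],(390,475),interpolation=cv2.INTER_CUBIC)
c2=cv2.resize(a[155:235,175:310],(675,400),interpolation=cv2.INTER_CUBIC)
c3=cv2.resize(b[145:265,215:315],(395,475),interpolation=cv2.INTER_CUBIC)
cv2.imwrite("pics/c1.png",np.hstack([c1,c3]));cv2.imwrite("pics/c2.png",c2)
E
```

```text
(no output)
```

View pics/c1.png

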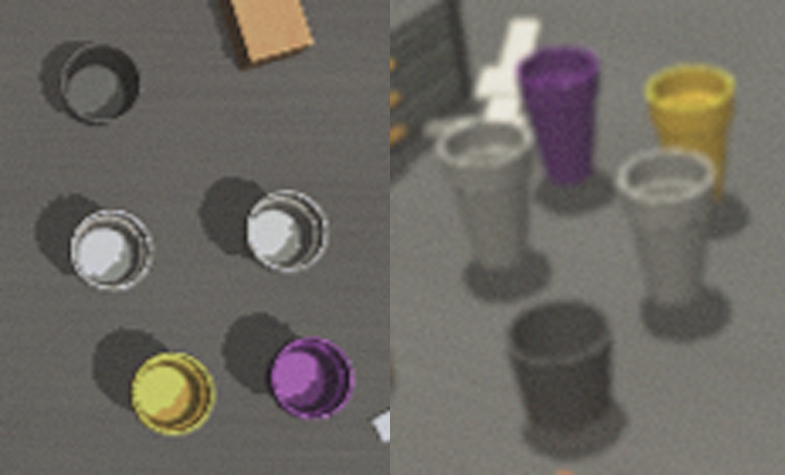

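View pics/c2.png

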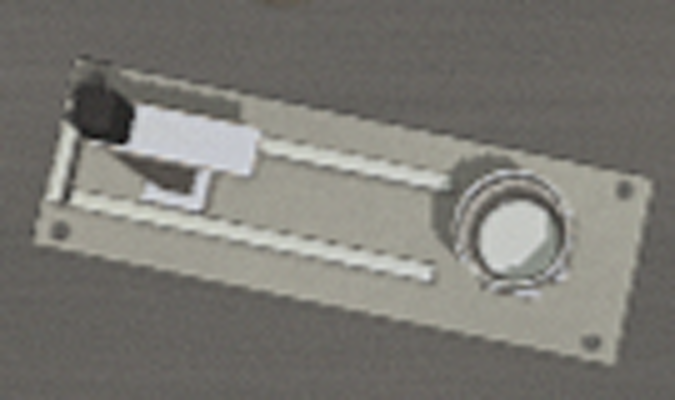

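```bash
cat >h.py <<'E'
import numpy as np,cv2,pickle
def ray(f,uv):
    K=f["intrinsics"];P=f["pose"]
    d=np.array([(uv[0]-K[0,2])/K[0,0],-(uv[1]-K[1,2])/K[1,1],-1.]);return P[:3,3],P[:3,:3]@d
def onz(f,uv,z):
    o,d=ray(f,uv);return o+d*(z-o[2])/d[2]
def proj(f,p):
    P=f["pose"];c=P[:3,:3].T@(np.asarray(p,float)-P[:3,3]);K=f["intrinsics"]
    return K[0,0]*c[0]/-c[2]+K[0,2],K[1,1]*-c[1]/-c[2]+K[1,2]
def circ(f,uv,z,rad=32,S=6,w=22,col=None):
    g=cv2.cvtColor(f["pixels"],cv2.COLOR_RGB2GRAY)
    x0,y0=int(uv[0])-w,int(uv[1])-w
    c=cv2.resize(g[y0:y0+2*w,x0:x0+2*w],None,fx=S,fy=S,interpolation=cv2.INTER_CUBIC)
    fpx=f["intrinsics"][0,0]*rad/np.linalg.norm(f["pose"][:3,3]-onz(f,uv,z))
    h=cv2.HoughCircles(c,cv2.HOUGH_GRADIENT_ALT,1,10,param1=150,param2=.5,minRadius=int(S*(fpx-2)),maxRadius=int(S*(fpx+2)))
    r=[]
    if h is not None:
        for q in h[0]:
            u=((q[0]+.5)/S-.5+x0,(q[1]+.5)/S-.5+y0);p=onz(f,u,z);r.append((np.round(u,2),round(q[2]/S,2),np.round(p,1)))
    return round(fpx,2),r
E
python3 - <<'E'
from h import *
T=pickle.load(open("top0.pkl","rb"));S=pickle.load(open("scene0.pkl","rb"))
for uv,z in(((367,223),96),((419,217),96),((277,202),108)):
    print(circ(T,uv,z))
    p=onz(T,uv,z);print(p.round(1),"scene",np.round(proj(S,p),1))
hsv=cv2.cvtColor(T["pixels"],cv2.COLOR_RGB2HSV)
sub=T["pixels"][155:240,170:320]
m=(sub.min(2)>95).astype(np.uint8)*255
m=cv2.morphologyEx(m,cv2.MORPH_CLOSE,np.ones((9,9)))
cs=max(cv2.findContours(m,0,2)[0],key=cv2.contourArea)
r=cv2.minAreaRect(cs);bx=cv2.boxPoints(r)+[170,155];print(bx)
W=np.array([onz(T,b,12) for b in bx]);print(W.round(1),[np.linalg.norm(W[i]-W[i-1]).round(1) for i in range(4)])
E
```

```text
(np.float64(11.86), [(array([366.92, 223.92], dtype=float32), np.float32(11.96), array([ 508.1, -206.6,   96. ]))])
[ 510.6 -206.8   96. ] scene [284.7 189.2]
(np.float64(11.66), [(array([419.08, 217.42], dtype=float32), np.float32(11.41), array([ 527.4, -346.6,   96. ]))])
[ 528.5 -346.4   96. ] scene [238.2 180.9]
(np.float64(11.97), [(array([277.42, 200.75], dtype=float32), np.float32(11.81), array([566.1,  33.5, 108. ])), (array([277.42, 200.75], dtype=float32), np.float32(10.24), array([566.1,  33.5, 108. ]))])
[562.7  34.6 108. ] scene [361.2 218.9]
[[170. 155.]
 [319. 155.]
 [319. 239.]
 [170. 239.]]
[[706.5 351.8  12. ]
 [712.1 -78.2  12. ]
 [470.1 -80.6  12. ]
 [464.8 340.3  12. ]] [np.float64(241.9), np.float64(430.0), np.float64(242.0), np.float64(420.9)]
```

```bash
python3 - <<'E'
from h import *
T=pickle.load(open("top0.pkl","rb"));S=pickle.load(open("scene0.pkl","rb"))
g=cv2.cvtColor(T["pixels"][155:240,170:320],cv2.COLOR_RGB2GRAY);print(np.percentile(g,[5,25,50,75,95]))
m=(cv2.resize(g,None,fx=4,fy=4,interpolation=cv2.INTER_CUBIC)>125).astype(np.uint8)*255
m=cv2.morphologyEx(m,cv2.MORPH_OPEN,np.ones((5,5)))
cs=max(cv2.findContours(m,0,2)[0],key=cv2.contourArea)
bx=(cv2.boxPoints(cv2.minAreaRect(cs))+.5)/4-.5+[170,155];print(bx)
W=np.array([onz(T,b,12) for b in bx]);print(W.round(1),[np.linalg.norm(W[i]-W[i-1]).round(1) for i in range(4)])
# scene rims: show crop w/ projected circles
im=cv2.resize(S["pixels"][140:320,220:490],None,fx=2.9,fy=2.9,interpolation=cv2.INTER_CUBIC)[:,:,::-1].copy()
for c,z in(((508.1,-206.6),96),((527.4,-346.6),96),((566.1,33.5),108)):
    P=[[ (proj(S,(c[0]+32*np.cos(t),c[1]+32*np.sin(t),z))-np.array([220,140])+.5)*2.9 for t in np.linspace(0,6.28,60)]]
    cv2.polylines(im,[np.int32(P[0])],True,(0,255,0),1)
cv2.imwrite("pics/s1.png",im)
E
```

```text
[ 94.  98. 101. 149. 189.]
[[180.92804718 203.37301254]
 [188.86438751 165.67539883]
 [305.58587646 190.24834061]
 [297.64953613 227.94595337]]
[[566.4 314.   12. ]
 [675.9 296.1  12. ]
 [608.8 -40.8  12. ]
 [500.6 -19.7  12. ]] [np.float64(340.2), np.float64(110.9), np.float64(343.5), np.float64(110.2)]
```

View pics/s1.png

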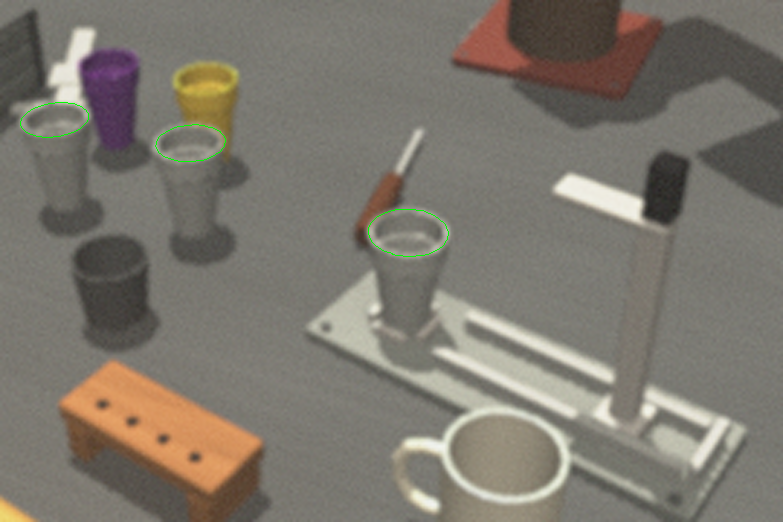

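Both views agree: the projected rims lie on the pots in the scene view, and the plate measures 342 × 110.5 mm against 340 × 110. 
- The plate gives seat ≈ (567,33.5), and pot_a's rim gives (566,33.5). 
- Carrier +y points 11.2° off world y, towards +x.

I'll keep the jaws along carrier x throughout.

```bash
cat >mv.py <<'E'
import sys,numpy as np
from station import get_obs
from scipy.spatial.transform import Rotation as R
a=[float(v) for v in sys.argv[1:]]  # x y z [jaw angle deg]
o=get_obs();w,x,y,z=o["ee_rot"];Rc=R.from_quat([x,y,z,w]);p=np.array(o["eef_pos"])
ang=np.radians(a[3] if len(a)>3 else -11.2)
yj=np.array([np.cos(ang),np.sin(ang),0]);zz=np.array([0,0,-1.]);xx=np.cross(yj,zz)
best=min((R.from_matrix(np.c_[s*xx,s*yj,zz]) for s in(1,-1)),key=lambda r:(Rc.inv()*r).magnitude())
print("t",round(float(o["t"]),2),"p",p.round(1),"jaw",np.degrees(np.arctan2(*Rc.as_matrix()[[1,0],1])).round(1),"F",np.round(o["contact_force"],1),"w",round(float(o["grip_width"]),1),"q",np.round(o["qpos"],2))
if len(a)>=3: print("shift",Rc.inv().apply(np.array(a[:3])-p).round(1),"rot",np.degrees((Rc.inv()*best).as_rotvec()).round(1))
E
python3 mv.py 508 -206.6 215
python3 - <<'E'
from h import *
S=pickle.load(open("scene0.pkl","rb"));T=pickle.load(open("top0.pkl","rb"))
s=np.array([566.8,33.5]);d=np.array([.1945,.981])
q=s+200*d;print(q,proj(S,[*q,253]),proj(T,[*q,253]))
E
```

```text
t 0.1 p [260.1 567.7 221.5] jaw 65.4 F [0.3 0.6 0.3] w 87.1 q [ 1.01  0.22  1.53  0.    1.39 -0.13]
shift [-548.  -600.6    7.4] rot [-0.1  0.1 76.6]
[605.7 229.7] (np.float64(451.0150301526085), np.float64(195.20821123258446)) (np.float64(192.61553243836153), np.float64(176.13589601365342))
```

>>> step_arm(
  commands="-548 -601 5 0 0 77;-548 -601 5 0 0 77;-548 -601 5 0 0 77;-548 -601 5 0 0 77;-548 -601 5 0 0 77;-548 -601 5 0 0 77;-548 -601 5 0 0 77;-548 -601 5 0 0 77;-548 -601 5 0 0 77;-548 -601 5 0 0 77;-548 -601 5 0 0 77;-548 -601 5 0 0 77;-548 -601 5 0 0 77;-548 -601 5 0 0 77;-548 -601 5 0 0 77;-548 -601 5 0 0 77;-548 -601 5 0 0 77;-548 -601 5 0 0 77;-548 -601 5 0 0 77;-548 -601 5 0 0 77",
  claw=0,
)

```text
t: 1.77
eef_pos: [508.1, -211.2, 216.9]
ee_rot: [0.001, 0.776, 0.631, -0.001]
contact_force: [-0.7, -0.1, 0.1]
grip_width: 86.8
```

```bash
python3 mv.py 508 -206.6 130
```

```text
t 1.77 p [ 508.1 -211.2  216.9] jaw -11.8 F [-0.7 -0.1  0.1] w 86.8 q [-0.54  0.05  1.73 -0.    1.37 -0.33]
shift [ 4.8 -1.  86.9] rot [-0.   0.2 -0.6]
```

>>> step_arm(
  commands="5 -1 0 0 0 0;5 -1 30 0 0 0;5 -1 60 0 0 0;5 -1 87 0 0 0;5 -1 87 0 0 0;5 -1 87 0 0 0",
)

```text
t: 2.27
eef_pos: [506.5, -204.9, 128.3]
ee_rot: [-0.002, 0.776, 0.631, -0.002]
contact_force: [0.6, 0.3, 1.0]
grip_width: 87.0
```

```bash
python3 mv.py 508 -206.6 66; python3 - <<'E'
from station import *
import cv2
f=grab_frame("scene")["pixels"][110:270,180:380,::-1];g=grab_frame("top")["pixels"][170:270,310:450,::-1]
cv2.imwrite("pics/a1.png",cv2.resize(f,None,fx=3.5,fy=3.5));cv2.imwrite("pics/a2.png",cv2.resize(g,None,fx=5,fy=5))
E
```

```text
t 2.27 p [ 506.5 -204.9  128.3] jaw -11.7 F [0.6 0.3 1. ] w 87.0 q [-0.53  0.13  1.82 -0.    1.2  -0.32]
shift [-1.3  2.1 62.3] rot [-0.3  0.1 -0.5]
```

View pics/a1.png

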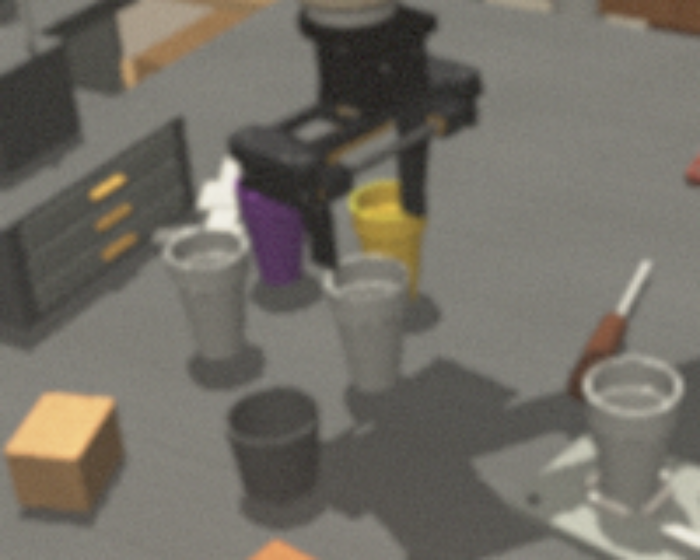

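The gripper hangs open over the first steel pot (crop 368,275), with the finger tips either side of its axis. I'm descending.

>>> step_arm(
  commands="-1 1.5 15 0 0 0;-1 1.5 30 0 0 0;-1 1.5 45 0 0 0;-1 1.5 55 0 0 0;-1 1.5 62 0 0 0;-1 1.5 62 0 0 0;-1 1.5 62 0 0 0",
)

```text
t: 2.95
eef_pos: [510.8, -208.2, 70.5]
ee_rot: [0.002, 0.776, 0.631, -0.001]
contact_force: [0.6, 0.2, 0.7]
grip_width: 87.1
```

```bash
python3 mv.py 508 -206.6 66
```

```text
t 2.95 p [ 510.8 -208.2   70.5] jaw -11.7 F [0.6 0.2 0.7] w 87.1 q [-0.53  0.21  1.85 -0.    1.08 -0.32]
shift [ 1.  -3.   4.5] rot [ 0.1  0.2 -0.5]
```

>>> step_arm(
  commands="1 -2 4 0 0 0;1 -2 4 0 0 0;1 -2 4 0 0 0",
)

```text
t: 3.2
eef_pos: [509.2, -206.8, 67.0]
ee_rot: [0.002, 0.776, 0.631, -0.001]
contact_force: [-0.2, -0.6, 0.7]
grip_width: 87.2
```

```bash
python3 mv.py 508 -206.6 66;python3 - <<'E'
from station import *
import numpy as np
for i in range(3): grab_frame("top");print(np.round(get_obs()["eef_pos"],1))
E
```

```text
t 3.2 p [ 509.2 -206.8   67. ] jaw -11.7 F [-0.2 -0.6  0.7] w 87.2 q [-0.53  0.21  1.86 -0.    1.08 -0.32]
shift [-0.  -1.2  1. ] rot [ 0.2  0.2 -0.5]
[ 509.3 -206.9   67. ]
[ 509.3 -206.9   66.9]
[ 509.3 -206.9   66.9]
```

Settled and on target. Closing on the collar.

>>> step_arm(
  commands="0 0 0 0 0 0;0 0 0 0 0 0;0 0 0 0 0 0;0 0 0 0 0 0;0 0 0 0 0 0;0 0 0 0 0 0;0 0 0 0 0 0;0 0 0 0 0 0",
  claw=1,
)

```text
t: 4.02
eef_pos: [509.3, -206.9, 66.9]
ee_rot: [0.002, 0.776, 0.631, -0.001]
contact_force: [0.6, -0.0, -0.4]
grip_width: 63.2
```

```bash
python3 mv.py 508 -206.6 66
```

```text
t 4.02 p [ 509.3 -206.9   66.9] jaw -11.7 F [ 0.6 -0.  -0.4] w 63.2 q [-0.53  0.21  1.85 -0.    1.08 -0.32]
shift [ 0.  -1.4  0.9] rot [ 0.2  0.2 -0.5]
```

>>> step_arm(
  commands="0 0 -15 0 0 0;0 0 -40 0 0 0;0 0 -75 0 0 0;0 0 -110 0 0 0;0 0 -150 0 0 0;0 0 -150 0 0 0;0 0 -150 0 0 0",
)

```text
t: 4.6
eef_pos: [510.6, -207.1, 220.0]
ee_rot: [0.005, 0.776, 0.631, 0.0]
contact_force: [0.3, 0.2, -2.1]
grip_width: 63.1
```

```bash
python3 mv.py 566.8 33.5 210
```

```text
t 4.6 p [ 510.6 -207.1  220. ] jaw -11.7 F [ 0.3  0.2 -2.1] w 63.1 q [-0.53  0.04  1.73 -0.    1.36 -0.32]
shift [247.1   6.    8.6] rot [ 0.5  0.3 -0.5]
```

>>> step_arm(
  commands="20 0.5 0 0 0 0;50 1 0 0 0 0;80 2 0 0 0 0;110 3 0 0 0 0;140 4 0 0 0 0;170 5 0 0 0 0;200 5 0 0 0 0;225 6 0 0 0 0;240 6 4 0 0 0;247 6 8 0.5 0 -0.5;247 6 8 0.5 0 -0.5;247 6 8 0.5 0 -0.5;247 6 8 0.5 0 -0.5",
)

```text
t: 5.68
eef_pos: [566.2, 32.4, 209.7]
ee_rot: [0.001, 0.773, 0.634, -0.003]
contact_force: [-0.4, 0.3, -1.9]
grip_width: 63.3
```

```bash
python3 mv.py 566.8 33.5 180;python3 - <<'E'
from station import *
import cv2
f=grab_frame("scene")["pixels"][100:280,260:480,::-1];g=grab_frame("top")["pixels"][140:260,170:350,::-1]
cv2.imwrite("pics/b1.png",cv2.resize(f,None,fx=3,fy=3));cv2.imwrite("pics/b2.png",cv2.resize(g,None,fx=4,fy=4))
E
```

```text
t 5.68 p [566.2  32.4 209.7] jaw -11.3 F [-0.4  0.3 -1.9] w 63.3 q [-0.08  0.1   1.69 -0.01  1.36  0.12]
shift [ 1.4  0.4 29.7] rot [-0.1  0.4 -0.1]
```

View pics/b1.png

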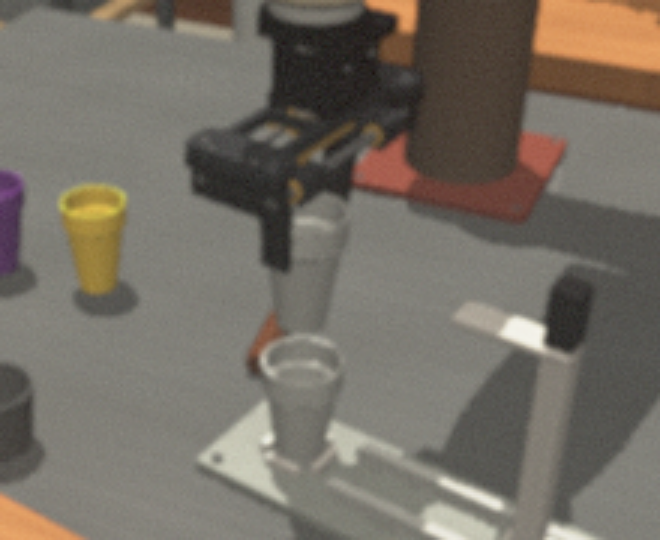

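```bash
python3 - <<'E'
from h import *
S=pickle.load(open("scene0.pkl","rb"))
for p in((566.5,33,143),(566.5,33,216),(566.5,33,239),(566.8,33.5,12),(566.8,33.5,108)): print(((np.array(proj(S,p))-[260,100]+.5)*3).round(0))
E
```

```text
[303. 323.]
[306. 241.]
[307. 213.]
[298. 455.]
[302. 361.]
```

View pics/b2.png

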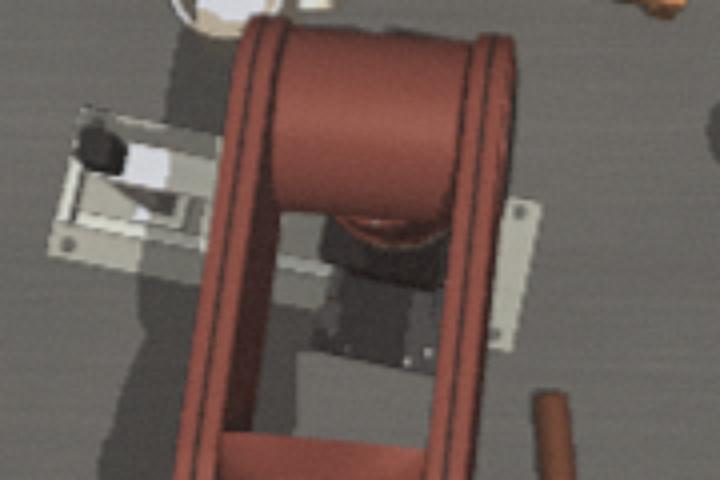

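The held pot's foot (303,325) and collar right edge (348) match the upright projection (foot 303, edge 347), so it isn't tilted. I'm lowering it.

>>> step_arm(
  commands="1.4 0.4 8 0 0 0;1.4 0.4 18 0 0 0;1.4 0.4 28 0 0 0;1.4 0.4 38 0 0 0;1.4 0.4 48 0 0 0;1.4 0.4 56 0 0 0;1.4 0.4 64 0 0 0;1.4 0.4 70 0 0 0;1.4 0.4 70 0 0 0;1.4 0.4 70 0 0 0",
)

```text
t: 6.62
eef_pos: [567.0, 33.1, 140.1]
ee_rot: [0.002, 0.773, 0.634, -0.003]
contact_force: [-0.2, 0.2, -2.0]
grip_width: 63.2
```

```bash
python3 mv.py 566.8 33.5 119
```

```text
t 6.62 p [567.   33.1 140.1] jaw -11.3 F [-0.2  0.2 -2. ] w 63.2 q [-0.08  0.16  1.76 -0.01  1.23  0.12]
shift [ 0.4 -0.3 21.1] rot [-0.1  0.4 -0.1]
```

>>> step_arm(
  commands="0 0 3 0 0 0;0 0 6 0 0 0;0 0 9 0 0 0;0 0 12 0 0 0;0 0 14 0 0 0;0 0 16 0 0 0;0 0 17 0 0 0;0 0 18 0 0 0;0 0 18 0 0 0;0 0 18 0 0 0",
)

```text
t: 7.45
eef_pos: [567.0, 33.0, 122.1]
ee_rot: [0.002, 0.773, 0.634, -0.003]
contact_force: [1.0, 0.7, -1.7]
grip_width: 63.6
```

>>> step_arm(
  commands="0 0 0.7 0 0 0;0 0 1.4 0 0 0;0 0 2 0 0 0;0 0 2 0 0 0;0 0 2 0 0 0",
)

```text
t: 7.87
eef_pos: [567.0, 33.0, 120.1]
ee_rot: [0.002, 0.773, 0.634, -0.003]
contact_force: [-0.1, -0.6, -1.9]
grip_width: 63.5
```

>>> step_arm(
  commands="0 0 0.5 0 0 0;0 0 1 0 0 0;0 0 1 0 0 0;0 0 1 0 0 0",
)

```text
t: 8.2
eef_pos: [567.0, 33.1, 119.1]
ee_rot: [0.002, 0.773, 0.634, -0.003]
contact_force: [-0.0, 0.3, -2.1]
grip_width: 63.4
```

>>> step_arm(
  commands="0 0 0.5 0 0 0;0 0 1 0 0 0;0 0 1 0 0 0",
)

```text
t: 8.45
eef_pos: [567.2, 33.1, 118.8]
ee_rot: [0.002, 0.773, 0.634, -0.003]
contact_force: [-2.7, -0.6, 4.4]
grip_width: 63.1
```

>>> step_arm(
  commands="0 0 0.5 0 0 0;0 0 1 0 0 0;0 0 1 0 0 0",
)

```text
t: 8.7
eef_pos: [567.3, 33.1, 118.7]
ee_rot: [0.002, 0.773, 0.634, -0.003]
contact_force: [-3.7, 1.1, 7.6]
grip_width: 63.4
```

Contact came at TCP z 118.8, against the expected 119, so the pot is on its floor. Releasing.

>>> step_arm(
  commands="0 0 0 0 0 0;0 0 0 0 0 0;0 0 0 0 0 0;0 0 0 0 0 0;0 0 0 0 0 0;0 0 0 0 0 0",
  claw=0,
)

```text
t: 9.2
eef_pos: [567.2, 33.0, 118.5]
ee_rot: [0.002, 0.773, 0.634, -0.003]
contact_force: [0.6, -0.8, 0.6]
grip_width: 86.2
```

>>> step_arm(
  commands="0 0 -8 0 0 0;0 0 -20 0 0 0;0 0 -35 0 0 0;0 0 -60 0 0 0;0 0 -95 0 0 0;0 0 -120 0 0 0;0 0 -120 0 0 0",
)

```text
t: 9.78
eef_pos: [571.2, 33.6, 247.3]
ee_rot: [0.006, 0.773, 0.634, 0.002]
contact_force: [0.9, 0.2, 1.3]
grip_width: 86.8
```

```bash
python3 mv.py 527.4 -346.6 215;python3 - <<'E'
from station import *
import cv2
f=grab_frame("scene")["pixels"][100:280,260:480,::-1]
cv2.imwrite("pics/d1.png",cv2.resize(f,None,fx=3,fy=3))
E
```

```text
t 9.78 p [571.2  33.6 247.3] jaw -11.3 F [0.9 0.2 1.3] w 86.8 q [-0.08  0.07  1.65 -0.01  1.41  0.12]
shift [-381.2   31.3   34.4] rot [ 0.7  0.3 -0.1]
```

View pics/d1.png

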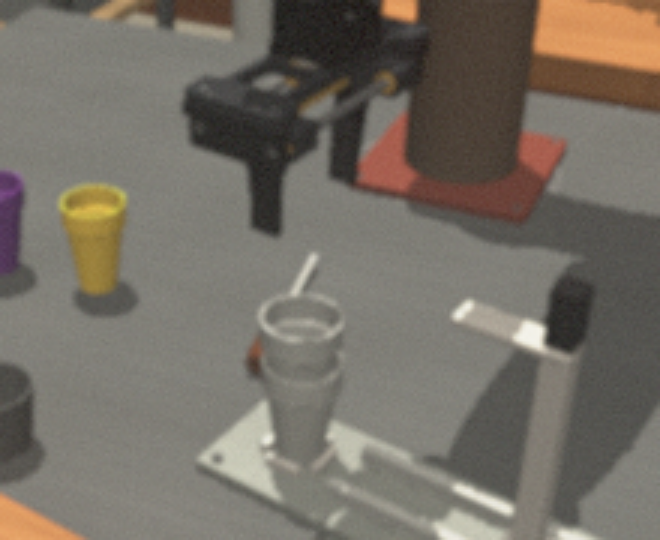

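The first pot is nested upright with its rim at crop (302,316), about where a rim at z=148 should appear. On to the second pot.

>>> step_arm(
  commands="-40 3 5 0 0 0;-80 6 10 0 0 0;-120 9 14 0 0 0;-160 12 18 0 0 0;-200 16 22 0 0 0;-240 19 26 0 0 0;-280 22 30 0 0 0;-320 25 34 0 0 0;-355 29 34 0 0 0;-375 31 34 0.5 0 0;-381 31 34 0.5 0 0;-381 31 34 0.5 0 0;-381 31 34 0.5 0 0;-381 31 34 0.5 0 0",
)

```text
t: 11.0
eef_pos: [526.2, -344.7, 212.2]
ee_rot: [0.001, 0.773, 0.634, -0.002]
contact_force: [-0.6, 0.5, 0.1]
grip_width: 86.6
```

```bash
python3 mv.py 527.4 -346.6 120; python3 - <<'E'
from station import *
from h import *
T=grab_frame("top");print(circ(T,(419,217),96))
E
```

```text
t 11.0 p [ 526.2 -344.7  212.2] jaw -11.2 F [-0.6  0.5  0.1] w 86.6 q [-0.7   0.24  1.53 -0.    1.38 -0.51]
shift [-1.3  1.7 92.2] rot [-0.   0.2 -0. ]
(np.float64(11.66), [])
```

>>> step_arm(
  commands="-1 1.5 20 0 0 0;-1 1.5 45 0 0 0;-1 1.5 70 0 0 0;-1 1.5 90 0 0 0;-1 1.5 105 0 0 0;-1 1.5 120 0 0 0;-1 1.5 135 0 0 0;-1 1.5 145 0 0 0;-1 1.5 145 0 0 0;-1 1.5 145 0 0 0;-1 1.5 145 0 0 0",
)

```text
t: 11.97
eef_pos: [528.2, -346.5, 68.6]
ee_rot: [0.002, 0.773, 0.635, -0.002]
contact_force: [-0.3, 0.0, 0.3]
grip_width: 86.8
```

```bash
python3 mv.py 527.4 -346.6 67
```

```text
t 11.97 p [ 528.2 -346.5   68.6] jaw -11.2 F [-0.3  0.   0.3] w 86.8 q [-0.7   0.38  1.63 -0.    1.12 -0.51]
shift [-0.2 -0.7  1.6] rot [0.1 0.3 0. ]
```

>>> step_arm(
  commands="0 -0.7 1.7 0 0 0;0 -0.7 1.7 0 0 0;0 -0.7 1.7 0 0 0",
)

```text
t: 12.22
eef_pos: [527.9, -346.7, 67.8]
ee_rot: [0.003, 0.773, 0.635, -0.002]
contact_force: [-0.7, 0.0, -0.2]
grip_width: 87.2
```

>>> step_arm(
  commands="0 0 0 0 0 0;0 0 0 0 0 0;0 0 0 0 0 0;0 0 0 0 0 0;0 0 0 0 0 0;0 0 0 0 0 0;0 0 0 0 0 0;0 0 0 0 0 0",
  claw=1,
)

```text
t: 12.88
eef_pos: [527.8, -346.7, 67.8]
ee_rot: [0.003, 0.773, 0.635, -0.002]
contact_force: [-0.6, 0.8, 0.2]
grip_width: 63.7
```

>>> step_arm(
  commands="0 0 -10 0 0 0;0 0 -30 0 0 0;0 0 -60 0 0 0;0 0 -90 0 0 0;0 0 -120 0 0 0;0 0 -150 0 0 0;0 0 -185 0 0 0;0 0 -195 0 0 0;0 0 -195 0 0 0;0 0 -195 0 0 0",
)

```text
t: 13.72
eef_pos: [527.7, -345.4, 262.6]
ee_rot: [0.003, 0.773, 0.635, -0.002]
contact_force: [-0.1, -0.1, -2.5]
grip_width: 63.2
```

```bash
python3 mv.py 567 33.2 255
```

```text
t 13.72 p [ 527.7 -345.4  262.6] jaw -11.2 F [-0.1 -0.1 -2.5] w 63.2 q [-0.7   0.21  1.47 -0.    1.46 -0.51]
shift [379.1 -34.8   5.2] rot [0.1 0.4 0. ]
```

>>> step_arm(
  commands="20 -2 0 0 0 0;50 -5 0 0 0 0;85 -8 0 0 0 0;120 -11 0 0 0 0;155 -14 0 0 0 0;190 -17 0 0 0 0;225 -21 0 0 0 0;260 -24 0 0 0 0;295 -27 0 0 0 0;330 -30 0 0 0 0;355 -33 0 0 0 0;372 -34 3 0 0.3 0;379 -35 5 0 0.4 0;379 -35 5 0 0.4 0;379 -35 5 0 0.4 0;379 -35 5 0 0.4 0",
)

```text
t: 15.05
eef_pos: [566.3, 31.9, 254.1]
ee_rot: [0.0, 0.773, 0.634, 0.0]
contact_force: [-0.3, 0.3, -1.5]
grip_width: 63.7
```

```bash
python3 mv.py 567 33.2 185;python3 - <<'E'
from station import *
import cv2
f=grab_frame("scene")["pixels"][80:280,260:480,::-1]
cv2.imwrite("pics/e1.png",cv2.resize(f,None,fx=3,fy=3))
E
```

```text
t 15.05 p [566.3  31.9 254.1] jaw -11.2 F [-0.3  0.3 -1.5] w 63.7 q [-0.08  0.06  1.64 -0.    1.44  0.11]
shift [ 1.4  0.3 69.1] rot [ 0.  0. -0.]
```

View pics/e1.png

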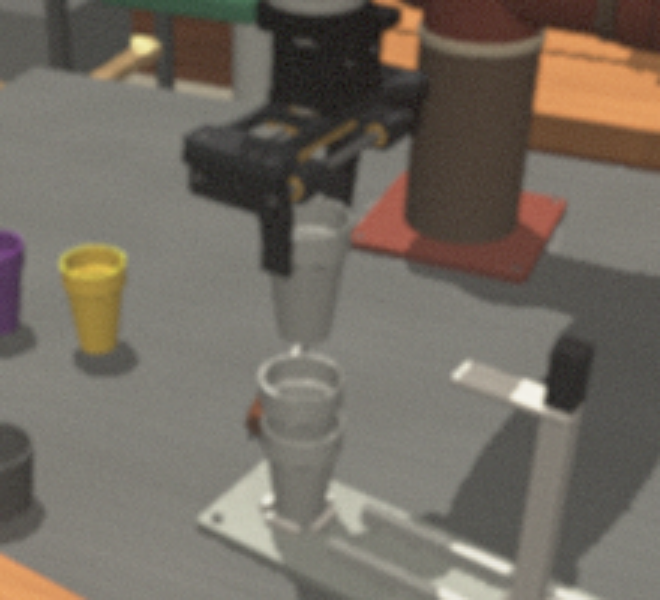

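The held pot hangs at (305,280) directly over the stack rim at (302,377). I'm lowering it, to stop about 20 mm short first.

>>> step_arm(
  commands="1.4 0.3 8 0 0 0;1.4 0.3 18 0 0 0;1.4 0.3 28 0 0 0;1.4 0.3 38 0 0 0;1.4 0.3 48 0 0 0;1.4 0.3 56 0 0 0;1.4 0.3 64 0 0 0;1.4 0.3 72 0 0 0;1.4 0.3 74 0 0 0;1.4 0.3 74 0 0 0;1.4 0.3 74 0 0 0",
)

```text
t: 16.02
eef_pos: [567.4, 33.1, 180.8]
ee_rot: [0.001, 0.773, 0.634, 0.001]
contact_force: [0.2, -0.3, -0.5]
grip_width: 63.5
```

>>> step_arm(
  commands="0 0 3 0 0 0;0 0 6 0 0 0;0 0 9 0 0 0;0 0 12 0 0 0;0 0 14 0 0 0;0 0 16 0 0 0;0 0 17 0 0 0;0 0 17 0 0 0;0 0 17 0 0 0",
)

```text
t: 16.77
eef_pos: [567.5, 33.1, 163.8]
ee_rot: [0.001, 0.773, 0.634, 0.001]
contact_force: [-0.5, -0.4, -1.6]
grip_width: 63.5
```

>>> step_arm(
  commands="0 0 0.7 0 0 0;0 0 1.4 0 0 0;0 0 2 0 0 0;0 0 2.7 0 0 0;0 0 2.7 0 0 0;0 0 2.7 0 0 0",
)

```text
t: 17.27
eef_pos: [567.4, 33.1, 161.0]
ee_rot: [0.001, 0.773, 0.634, 0.001]
contact_force: [0.4, 0.6, -1.3]
grip_width: 63.8
```

>>> step_arm(
  commands="0 0 0.5 0 0 0;0 0 1 0 0 0;0 0 1 0 0 0;0 0 1 0 0 0",
)

```text
t: 17.6
eef_pos: [567.4, 33.1, 160.0]
ee_rot: [0.001, 0.773, 0.634, 0.001]
contact_force: [-0.6, -0.7, -1.8]
grip_width: 63.3
```

>>> step_arm(
  commands="0 0 0.5 0 0 0;0 0 1 0 0 0;0 0 1 0 0 0",
)

```text
t: 17.85
eef_pos: [567.9, 33.1, 159.7]
ee_rot: [0.001, 0.773, 0.634, 0.001]
contact_force: [-0.4, -0.1, 2.4]
grip_width: 63.2
```

>>> step_arm(
  commands="0 0 0.5 0 0 0;0 0 1 0 0 0;0 0 1 0 0 0",
)

```text
t: 18.1
eef_pos: [568.1, 33.1, 159.7]
ee_rot: [0.001, 0.773, 0.634, 0.001]
contact_force: [-1.4, -0.2, 5.6]
grip_width: 63.6
```

>>> step_arm(
  commands="0 0 0 0 0 0;0 0 0 0 0 0;0 0 0 0 0 0;0 0 0 0 0 0;0 0 0 0 0 0;0 0 0 0 0 0",
  claw=0,
)

```text
t: 18.6
eef_pos: [568.0, 33.1, 159.4]
ee_rot: [0.001, 0.773, 0.634, 0.001]
contact_force: [-0.3, -0.2, -0.7]
grip_width: 86.0
```

>>> step_arm(
  commands="0 0 -8 0 0 0;0 0 -20 0 0 0;0 0 -35 0 0 0;0 0 -60 0 0 0;0 0 -95 0 0 0;0 0 -120 0 0 0;0 0 -145 0 0 0;0 0 -145 0 0 0",
)

```text
t: 19.27
eef_pos: [570.3, 33.0, 312.9]
ee_rot: [0.005, 0.773, 0.634, 0.005]
contact_force: [0.6, -0.2, 0.7]
grip_width: 87.0
```

```bash
python3 mv.py 605.7 229.7 295;python3 - <<'E'
from station import *
from h import *
S=grab_frame("scene")
for z in(148,188): print(((np.array(proj(S,(567,33.3,z)))-[260,80]+.5)*3).round(0))
f=S["pixels"][80:280,260:480,::-1]
cv2.imwrite("pics/g1.png",cv2.resize(f,None,fx=3,fy=3))
E
```

```text
t 19.27 p [570.3  33.  312.9] jaw -11.3 F [ 0.6 -0.2  0.7] w 87.0 q [-0.08  0.04  1.56  0.    1.53  0.12]
shift [199.8  -4.   18.2] rot [ 0.8 -0.1 -0.1]
[303. 378.]
[305. 334.]
```

View pics/g1.png

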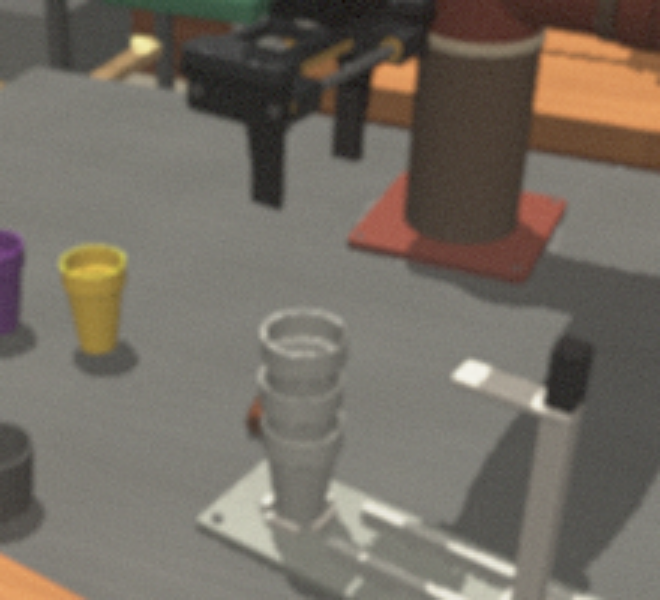

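All three rims are stacked, with the top rim centre at (303,334) against a predicted (305,334). Next is the keeper post.

>>> step_arm(
  commands="30 -1 3 0 0 0;65 -1 8 0 0 0;100 -2 12 0 0 0;135 -3 16 0 0 0;165 -3 18 0 0 0;190 -4 18 0.5 0 0;200 -4 18 0.8 0 0;200 -4 18 0.8 0 0;200 -4 18 0.8 0 0;200 -4 18 0.8 0 0",
)

```text
t: 20.15
eef_pos: [604.8, 228.6, 292.0]
ee_rot: [-0.001, 0.773, 0.634, -0.001]
contact_force: [0.1, 0.5, -0.1]
grip_width: 87.1
```

```bash
python3 mv.py 605.7 229.7 214;python3 - <<'E'
from station import *
from h import *
S=grab_frame("scene")
for z in(253,295): print(((np.array(proj(S,(605.7,229.7,z)))-[340,60]+.5)*3.3).round(0))
f=S["pixels"][60:240,340:560,::-1]
cv2.imwrite("pics/k1.png",cv2.resize(f,None,fx=3.3,fy=3.3))
E
```

```text
t 20.15 p [604.8 228.6 292. ] jaw -11.3 F [ 0.1  0.5 -0.1] w 87.1 q [0.24 0.24 1.38 0.   1.53 0.44]
shift [ 1.2  0.9 78. ] rot [-0.1 -0.  -0.1]
[368. 448.]
[380. 384.]
```

View pics/k1.png

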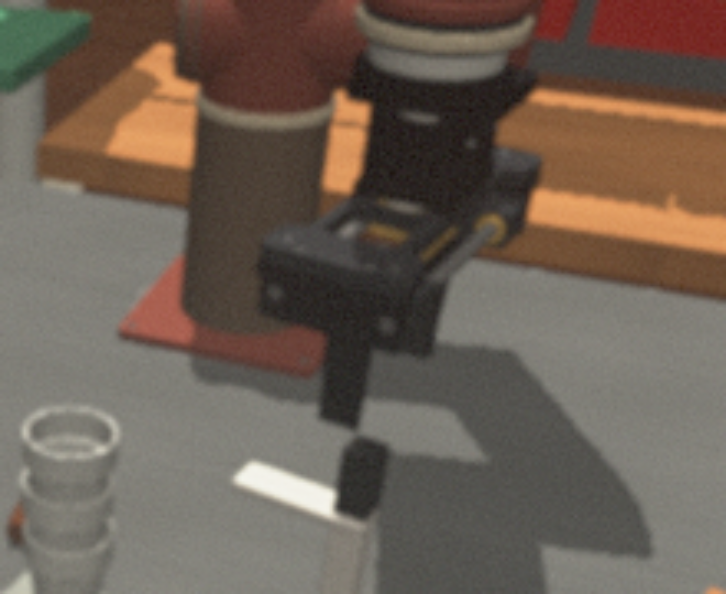

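The post top is seen at (367,447), against a predicted (368,448), and the finger midpoint is above it. Descending and gripping.

>>> step_arm(
  commands="1 0.9 12 0 0 0;1 0.9 26 0 0 0;1 0.9 40 0 0 0;1 0.9 54 0 0 0;1 0.9 66 0 0 0;1 0.9 75 0 0 0;1 0.9 77 0 0 0;1 0.9 77 0 0 0;1 0.9 77 0 0 0",
)

```text
t: 20.95
eef_pos: [606.1, 229.5, 215.5]
ee_rot: [-0.001, 0.773, 0.634, -0.0]
contact_force: [-0.2, -0.4, -0.2]
grip_width: 87.2
```

>>> step_arm(
  commands="0 0 0 0 0 0;0 0 0 0 0 0;0 0 0 0 0 0;0 0 0 0 0 0;0 0 0 0 0 0;0 0 0 0 0 0;0 0 0 0 0 0;0 0 0 0 0 0;0 0 0 0 0 0;0 0 0 0 0 0;0 0 0 0 0 0;0 0 0 0 0 0;0 0 0 0 0 0;0 0 0 0 0 0",
  claw=1,
)

```text
t: 22.12
eef_pos: [606.0, 229.5, 215.5]
ee_rot: [-0.001, 0.773, 0.634, -0.0]
contact_force: [-0.5, 0.3, 0.2]
grip_width: 21.6
```

```bash
python3 mv.py 578.5 92.4 215.5
```

```text
t 22.12 p [606.  229.5 215.5] jaw -11.3 F [-0.5  0.3  0.2] w 21.6 q [0.24 0.28 1.47 0.   1.39 0.44]
shift [-1.398e+02 -0.000e+00 -1.000e-01] rot [-0.1 -0.1 -0.1]
```

>>> step_arm(
  commands="-4 0 0 0 0 0;-10 0 0 0 0 0;-18 0 0 0 0 0;-26 0 0 0 0 0;-34 0 0 0 0 0;-42 0 0 0 0 0;-50 0 0 0 0 0;-50 0 0 0 0 0;-50 0 0 0 0 0",
)

```text
t: 22.87
eef_pos: [596.0, 178.7, 215.5]
ee_rot: [-0.001, 0.774, 0.633, -0.001]
contact_force: [0.8, -2.7, 0.9]
grip_width: 22.0
```

```bash
python3 mv.py 578.5 92.4 215.5;python3 - <<'E'
from station import *
from h import *
S=grab_frame("scene")
f=S["pixels"][60:240,310:530,::-1]
cv2.imwrite("pics/k2.png",cv2.resize(f,None,fx=3.3,fy=3.3))
E
```

```text
t 22.87 p [596.  178.7 215.5] jaw -11.4 F [ 0.8 -2.7  0.9] w 22.0 q [ 0.16  0.22  1.54 -0.    1.38  0.36]
shift [-88.   -0.1   0.1] rot [-0.1  0.1 -0.2]
```

View pics/k2.png

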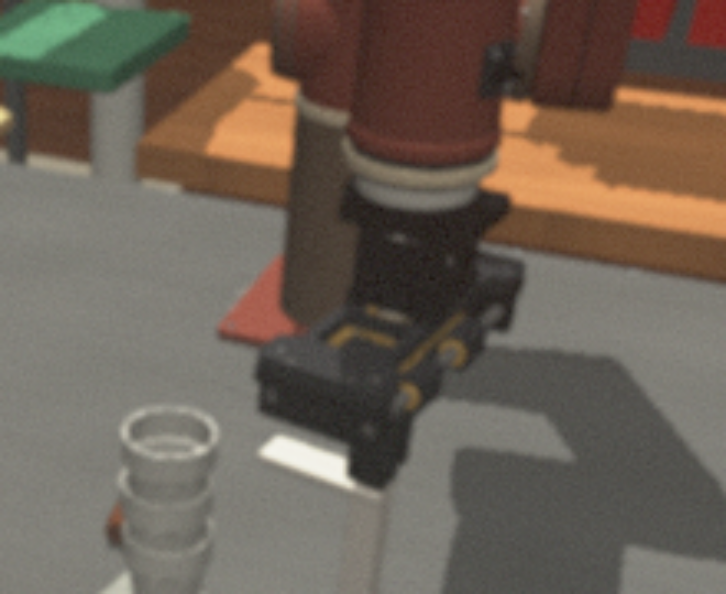

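The keeper follows at about 3 N, with the arm level above the stack rim. Continuing to within about 8 mm of home.

>>> step_arm(
  commands="-6 0 0 0 0 0;-13 0 0 0 0 0;-20 0 0 0 0 0;-27 0 0 0 0 0;-34 0 0 0 0 0;-41 0 0 0 0 0;-48 0 0 0 0 0;-55 0 0 0 0 0;-62 0 0 0 0 0;-69 0 0 0 0 0;-75 0 0 0 0 0;-80 0 0 0 0 0;-80 0 0 0 0 0;-80 0 0 0 0 0",
)

```text
t: 24.08
eef_pos: [580.3, 99.2, 215.5]
ee_rot: [0.0, 0.774, 0.633, -0.002]
contact_force: [3.7, -2.8, -3.4]
grip_width: 22.0
```

>>> step_arm(
  commands="-1.5 0 0 0 0 0;-3 0 0 0 0 0;-4.5 0 0 0 0 0;-6 0 0 0 0 0;-6 0 0 0 0 0;-6 0 0 0 0 0",
)

```text
t: 24.58
eef_pos: [579.2, 93.6, 215.5]
ee_rot: [0.0, 0.774, 0.633, -0.001]
contact_force: [5.3, 1.1, -2.6]
grip_width: 21.8
```

```bash
python3 mv.py 578.5 92.4 215.5
```

```text
t 24.58 p [579.2  93.6 215.5] jaw -11.4 F [ 5.3  1.1 -2.6] w 21.8 q [ 0.03  0.14  1.64 -0.    1.37  0.23]
shift [-1.3 -0.4 -0. ] rot [-0.1  0.1 -0.2]
```

>>> step_arm(
  commands="-0.7 -0.3 0 0 0 0;-1.4 -0.3 0 0 0 0;-2 -0.3 0 0 0 0;-2 -0.3 0 0 0 0;-2 -0.3 0 0 0 0",
)

```text
t: 25.0
eef_pos: [579.2, 93.5, 215.5]
ee_rot: [-0.001, 0.774, 0.634, 0.0]
contact_force: [8.4, 6.8, -5.1]
grip_width: 21.7
```

>>> step_arm(
  commands="-0.7 0 0 0 0 0;-1.4 0 0 0 0 0;-2 0 0 0 0 0;-2 0 0 0 0 0;-2 0 0 0 0 0",
)

```text
t: 25.42
eef_pos: [579.2, 93.5, 215.5]
ee_rot: [-0.001, 0.773, 0.634, 0.002]
contact_force: [7.2, 7.1, -4.5]
grip_width: 22.1
```

>>> step_arm(
  commands="-1 1 0 0 0 0;-2 1 0 0 0 0;-3 1 0 0 0 0;-4 1 0 0 0 0;-4 1 0 0 0 0;-4 1 0 0 0 0",
)

```text
t: 25.92
eef_pos: [579.2, 93.4, 215.5]
ee_rot: [-0.004, 0.773, 0.635, 0.004]
contact_force: [5.1, 14.6, -3.8]
grip_width: 21.6
```

```bash
python3 mv.py 578.5 92.4 215.5;python3 - <<'E'
from station import *
from h import *
S=grab_frame("scene")
f=S["pixels"][90:290,280:500,::-1]
cv2.imwrite("pics/k3.png",cv2.resize(f,None,fx=3,fy=3))
E
```

```text
t 25.92 p [579.2  93.4 215.5] jaw -11.2 F [ 5.1 14.6 -3.8] w 21.6 q [0.02 0.13 1.64 0.01 1.37 0.21]
shift [-1.1 -0.5  0. ] rot [-0.  -0.6 -0. ]
```

View pics/k3.png

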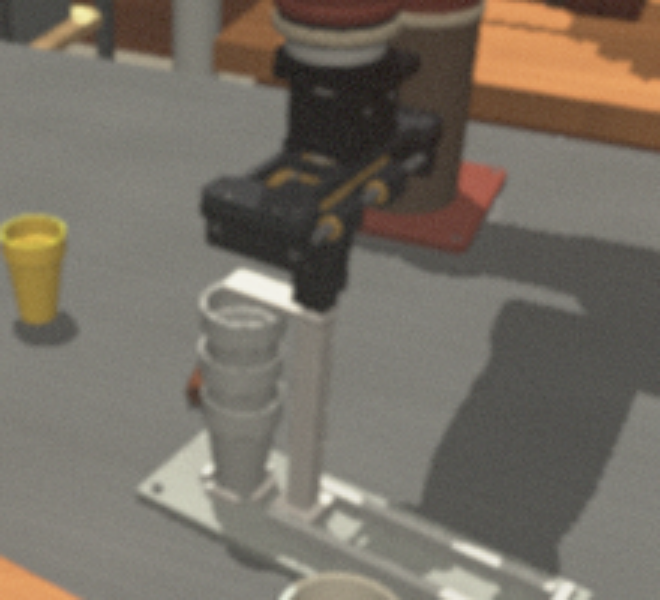

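The keeper is hard against its stop: no motion at 14.6 N, about five times the sliding force, and the arm lies over the stack. Relaxing the load, then opening.

>>> step_arm(
  commands="-0.5 0 0 0 0 0;-0.5 0 0 0 0 0;-0.5 0 0 0 0 0",
)

```text
t: 26.22
eef_pos: [579.2, 93.6, 215.5]
ee_rot: [-0.004, 0.773, 0.635, 0.004]
contact_force: [5.7, 3.5, -3.8]
grip_width: 21.7
```

>>> step_arm(
  commands="0 0 0 0 0 0;0 0 0 0 0 0;0 0 0 0 0 0;0 0 0 0 0 0;0 0 0 0 0 0;0 0 0 0 0 0;0 0 0 0 0 0;0 0 0 0 0 0;0 0 0 0 0 0;0 0 0 0 0 0",
  claw=0,
)

```text
t: 27.05
eef_pos: [579.2, 93.6, 215.5]
ee_rot: [-0.004, 0.773, 0.635, 0.004]
contact_force: [0.7, -0.5, -0.4]
grip_width: 80.1
```

>>> step_arm(
  commands="0 0 -5 0 0 0;0 0 -15 0 0 0;0 0 -30 0 0 0;0 0 -50 0 0 0;0 0 -75 0 0 0;0 0 -100 0 0 0;0 0 -100 0 0 0",
)

```text
t: 27.63
eef_pos: [581.5, 92.5, 323.2]
ee_rot: [-0.001, 0.773, 0.635, 0.009]
contact_force: [0.9, 0.6, 1.6]
grip_width: 87.1
```

```bash
python3 mv.py 470 350 330;
```

```text
t 27.63 p [581.5  92.5 323.2] jaw -11.2 F [0.9 0.6 1.6] w 87.1 q [0.02 0.08 1.5  0.01 1.55 0.21]
shift [ 231.1 -159.3   -5.1] rot [ 0.6 -0.8  0. ]
```

Moving clear so that both cameras can see the carrier.

>>> step_arm(
  commands="25 -17 -5 0 0 0;55 -38 -5 0 0 0;85 -59 -5 0 0 0;115 -80 -5 0 0 0;145 -100 -5 0 0 0;175 -120 -5 0 0 0;205 -141 -5 0 0 0;225 -155 -5 0 0 0;231 -159 -5 0 0 0;231 -159 -5 0 0 0;231 -159 -5 0 0 0",
)

```text
t: 28.55
eef_pos: [470.5, 349.5, 330.1]
ee_rot: [-0.0, 0.772, 0.635, 0.009]
contact_force: [-0.4, 0.1, 0.3]
grip_width: 87.1
```

```bash
python3 - <<'E'
from station import *
from h import *
o=get_obs();print(o["t"],o["eef_pos"].round(0))
S=grab_frame("scene");T=grab_frame("top")
s=np.array([566.8,33.5]);d=np.array([.1945,.981])
q=s+60*d
for n,f in(("S",S),("T",T)):
    print(n,"post top pred home",np.round(proj(f,[*q,253]),1),"2mm open",np.round(proj(f,[*(q+2*d),253]),1),"tip",np.round(proj(f,[*(s-14*d),207]),1))
cv2.imwrite("pics/f1.png",cv2.resize(S["pixels"][140:320,200:460,::-1],None,fx=3,fy=3))
cv2.imwrite("pics/f2.png",cv2.resize(T["pixels"][:,:,::-1],None,fx=1.2,fy=1.2))
cv2.imwrite("pics/f3.png",cv2.resize(T["pixels"][155:235,175:310,::-1],None,fx=5,fy=5,interpolation=cv2.INTER_CUBIC))
E
```

```text
28.55 [470. 350. 330.]
S post top pred home [386.6 173.3] 2mm open [387.5 173.6] tip [356.3 181.5]
T post top pred home [249.5 188.1] 2mm open [248.7 187.9] tip [280.7 196.9]
```

View pics/f1.png

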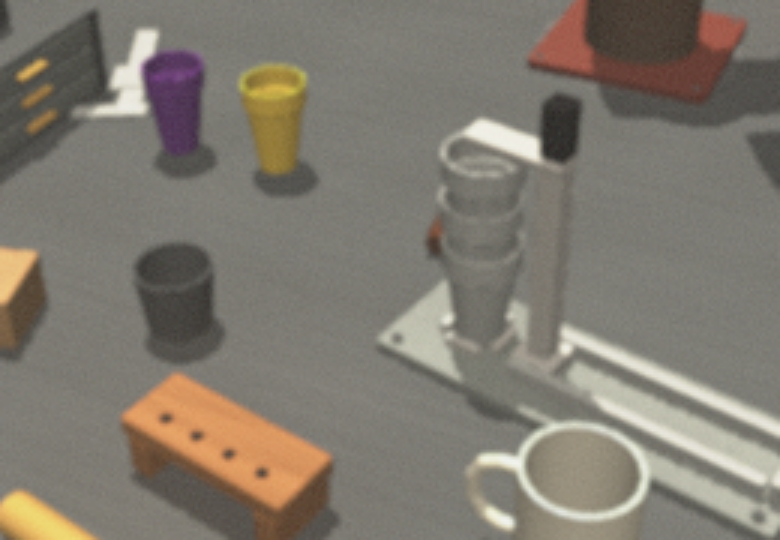

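View pics/f2.png

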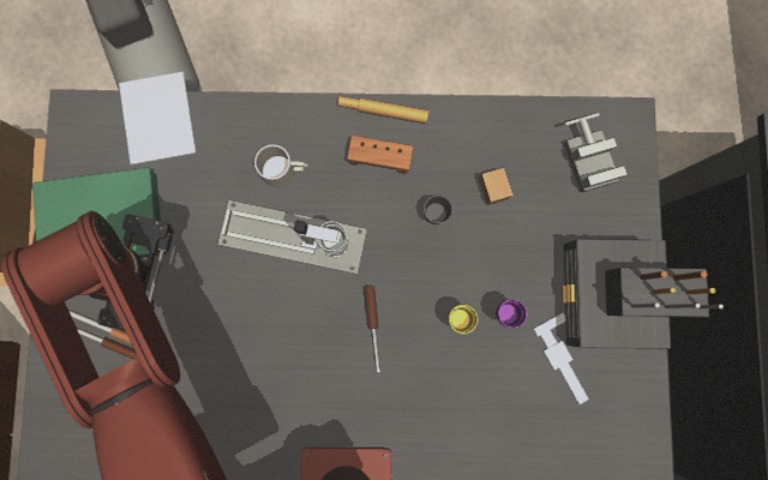

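View pics/f3.png

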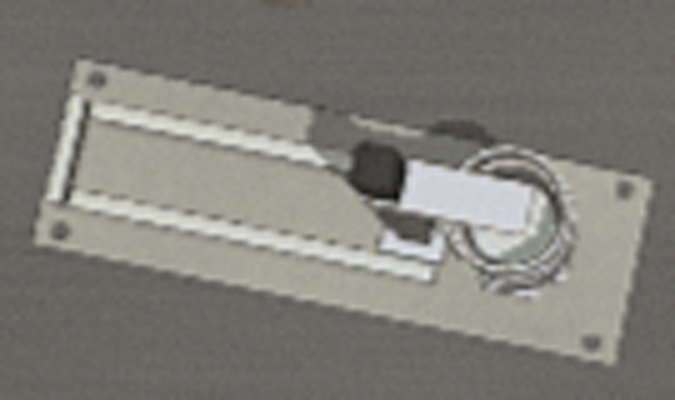

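The keeper seems home, but an eyeballed blob shift came out slightly short. I'm measuring it properly.

```bash
python3 - <<'E'
from station import *
from h import *
for n,w0,w1 in(("top",(188,168,208,190),(243,180,262,202)),("scene",(436,190,465,225),(372,168,400,200))):
    A=pickle.load(open(n+"0.pkl","rb"));B=grab_frame(n)
    for f,(x0,y0,x1,y1) in((A,w0),(B,w1)):
        g=cv2.cvtColor(f["pixels"],cv2.COLOR_RGB2GRAY)[y0:y1,x0:x1]
        k,l,st,c=cv2.connectedComponentsWithStats((g<48).astype(np.uint8));i=1+np.argmax(st[1:,4])
        u=c[i]+[x0,y0];print(n,u.round(2),st[i],onz(f,u,245).round(1))
    # white arm tip edges in top
B=grab_frame("top");A=pickle.load(open("top0.pkl","rb"))
for f,(x0,y0,x1,y1) in((A,(198,172,232,195)),(B,(250,182,290,206))):
    g=cv2.cvtColor(f["pixels"],cv2.COLOR_RGB2GRAY)[y0:y1,x0:x1]
    p=f["pixels"][y0:y1,x0:x1].astype(int);m=(p[:,:,2]>185)&(p[:,:,2]>=p[:,:,0]-2)
    k,l,st,c=cv2.connectedComponentsWithStats(m.astype(np.uint8));i=1+np.argmax(st[1:,4])
    print(c[i]+[x0,y0],st[i]);u=c[i]+[x0,y0];print(onz(f,u,207).round(1))
E
```

```text
top [197.1  179.57] [ 3  6 10 10 42] [598.8 220.3 245. ]
top [252.05 191.76] [ 4  7  9  8 21] [570.8  87.  245. ]
scene [448.4  206.81] [ 7  8 13 18 89] [634.2 232.4 245. ]
scene [387.6  181.48] [12 10  8  7 25] [595.8 101.2 245. ]
[213.40888889 182.51555556] [  1   4  28  14 225]
[597.9 187.7 207. ]
[267.80952381 193.83116883] [  5   5  26  14 231]
[571.3  51.9 207. ]
```

Travel reads about 138.5 mm both ways (camera and robot), 1.5 mm short of nominal. To make sure the keeper isn't jammed just short, I'll push the post from behind with shut fingers, so there is no sideways load.

```bash
python3 mv.py 589 146 320
```

```text
t 28.8 p [471.1 348.7 330. ] jaw -11.3 F [-0.9  0.8  1. ] w 87.1 q [0.5  0.07 1.5  0.   1.56 0.7 ]
shift [-175.8  155.3    9.1] rot [ 0.6 -0.8 -0.1]
```

>>> step_arm(
  commands="-25 22 0 0 0 0;-55 48 0 0 0 0;-85 75 0 0 0 0;-115 102 0 0 0 0;-145 128 5 0.6 -0.8 0;-167 147 9 0.6 -0.8 0;-176 155 9 0.6 -0.8 0;-176 155 9 0.6 -0.8 0;-176 155 9 0.6 -0.8 0;-176 155 9 0.6 -0.8 0",
  claw=1,
)

```text
t: 29.63
eef_pos: [588.3, 146.7, 320.5]
ee_rot: [-0.0, 0.773, 0.634, 0.0]
contact_force: [-0.5, 0.1, 0.9]
grip_width: 28.3
```

```bash
python3 mv.py 588.7 144 222
```

```text
t 29.63 p [588.3 146.7 320.5] jaw -11.3 F [-0.5  0.1  0.9] w 28.3 q [0.11 0.13 1.45 0.   1.56 0.31]
shift [-2.7  1.  98.5] rot [-0.  -0.  -0.1]
```

>>> step_arm(
  commands="-1 1 15 0 0 0;-1 1 35 0 0 0;-1 1 55 0 0 0;-1 1 75 0 0 0;-1 1 90 0 0 0;-1 1 98 0 0 0;-1 1 98 0 0 0;-1 1 98 0 0 0",
)

```text
t: 30.3
eef_pos: [588.8, 146.6, 223.0]
ee_rot: [-0.0, 0.773, 0.635, 0.0]
contact_force: [0.0, -0.3, -0.2]
grip_width: 0.4
```

```bash
python3 mv.py 582.8 114.1 222;  python3 mv.py 582.8 114.1 222
```

```text
t 30.3 p [588.8 146.6 223. ] jaw -11.2 F [ 0.  -0.3 -0.2] w 0.4 q [0.11 0.18 1.58 0.   1.39 0.31]
shift [-33.1   0.5   1. ] rot [-0.  -0.1  0. ]
t 30.3 p [588.8 146.6 223. ] jaw -11.2 F [ 0.  -0.3 -0.2] w 0.4 q [0.11 0.18 1.58 0.   1.39 0.31]
shift [-33.1   0.5   1. ] rot [-0.  -0.1  0. ]
```

>>> step_arm(
  commands="-6 0 0 0 0 0;-14 0 0 0 0 0;-22 0 0 0 0 0;-27 0 0 0 0 0;-30 0 0 0 0 0;-30 0 0 0 0 0;-30 0 0 0 0 0",
)

```text
t: 30.88
eef_pos: [583.0, 116.8, 223.2]
ee_rot: [-0.0, 0.773, 0.634, 0.0]
contact_force: [0.0, 1.1, -1.0]
grip_width: 0.5
```

>>> step_arm(
  commands="-1 0 0 0 0 0;-2 0 0 0 0 0;-3 0 0 0 0 0;-4 0 0 0 0 0;-4 0 0 0 0 0;-4 0 0 0 0 0",
)

```text
t: 31.38
eef_pos: [582.7, 115.1, 223.2]
ee_rot: [-0.001, 0.773, 0.635, 0.002]
contact_force: [2.4, 7.3, -0.6]
grip_width: 0.4
```

>>> step_arm(
  commands="-1 0 0 0 0 0;-2 0 0 0 0 0;-4 0 0 0 0 0;-6 0 0 0 0 0;-6 0 0 0 0 0;-6 0 0 0 0 0",
)

```text
t: 31.88
eef_pos: [582.7, 115.0, 223.4]
ee_rot: [-0.004, 0.772, 0.636, 0.007]
contact_force: [6.3, 20.6, -4.0]
grip_width: 0.3
```

>>> step_arm(
  commands="-2 0 0 0 0 0;-4 0 0 0 0 0;-6 0 0 0 0 0;-6 0 0 0 0 0;-6 0 0 0 0 0",
)

```text
t: 32.3
eef_pos: [582.6, 115.2, 223.5]
ee_rot: [-0.007, 0.771, 0.637, 0.011]
contact_force: [8.0, 22.8, -3.7]
grip_width: 0.4
```

It didn't move under more than 20 N, so this is the real stop. Backing off and clearing.

>>> step_arm(
  commands="5 0 0 0 0 0;12 0 0 0 0 0;25 0 0 0 0 0;30 0 -15 0 0 0;30 0 -40 0 0 0;30 0 -75 0 0 0;30 0 -110 0 0 0;30 0 -110 0 0 0",
)

```text
t: 32.97
eef_pos: [590.2, 142.1, 343.4]
ee_rot: [-0.003, 0.771, 0.636, 0.016]
contact_force: [0.6, 0.2, 1.1]
grip_width: 0.3
```

```bash
python3 mv.py 470 350 330
```

```text
t 32.97 p [590.2 142.1 343.4] jaw -10.9 F [0.6 0.2 1.1] w 0.3 q [0.09 0.11 1.43 0.02 1.58 0.28]
shift [ 180.9 -157.7   16.1] rot [ 0.9 -1.7  0.3]
```

>>> step_arm(
  commands="25 -22 0 0 0 0;55 -48 0 0 0 0;85 -74 0 0 0 0;115 -100 0 0 0 0;145 -126 0 0 0 0;170 -148 0 0 0 0;181 -158 0 0 0 0;181 -158 0 0 0 0;181 -158 0 0 0 0;181 -158 0 0 0 0",
)

```text
t: 33.8
eef_pos: [469.8, 349.2, 345.9]
ee_rot: [-0.002, 0.771, 0.636, 0.016]
contact_force: [0.2, -0.8, 0.2]
grip_width: 0.8
```

```bash
python3 - <<'E'
from station import *
from h import *
S=grab_frame("scene");B=grab_frame("top")
cv2.imwrite("pics/z1.png",cv2.resize(S["pixels"][140:320,200:460,::-1],None,fx=3,fy=3))
p=B["pixels"][182:206,250:290].astype(int);m=(p[:,:,2]>185)&(p[:,:,2]>=p[:,:,0]-2)
k,l,st,c=cv2.connectedComponentsWithStats(m.astype(np.uint8));i=1+np.argmax(st[1:,4]);u=c[i]+[250,182];print(u,onz(B,u,207).round(1))
o=get_obs();print(o["t"],o["contact_force"].round(1),np.abs(o["joint_velocities"]).max())
E
```

```text
[267.85217391 193.86086957] [571.2  51.8 207. ]
33.9 [0.4 0.6 0.6] 0.005026762173334862
```

View pics/z1.png

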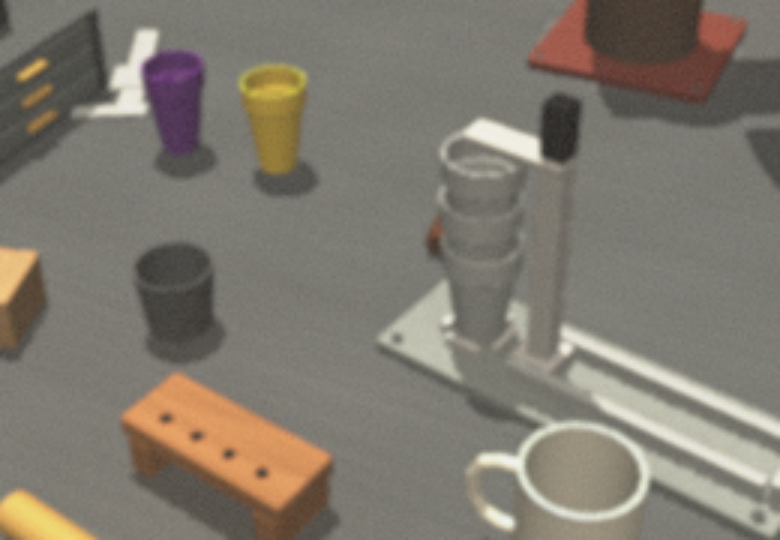

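The keeper didn't move under the hard push (arm centroid 267.8,193.8 before, 267.9,193.9 after). The stack is upright at (482,150–340) and the bystanders are in place. Handing in.

```bash
python3 -c "
from station import *
print(job_done())"
```

```text
the job is handed in; nothing more can be done
None
```

I nested both loose steel pots into the one in the carrier, slid the keeper to its stop with its arm over the stack, let go and handed the job in at about 34 s.

- **Pots:** I lowered each until it touched bottom, at 118.8 mm and 159.7 mm tool height (expected 118.9 and 159.8). In the last picture the stack is upright under the keeper arm. The other things stand where they were, including the yellow and purple look-alikes.
- **Keeper:** Its travel read about 138.5 mm by both robot and camera, against 140 mm nominal. I pushed it again from behind with more than 20 N (it slides at about 3 N) and it did not move. I therefore took it as fully home and put the 1.5 mm down to measurement error, but I could not confirm the exact 140 mm.

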